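Tug-check the lid catches of a negatives case

ROBOT

A 6-joint arm with a two-finger parallel gripper is mounted at the origin on the work surface. World frame = base frame: x ahead of the robot, y to its left, z up, the work surface at z = 0. Lengths are in m, angles in rad, forces in N, time in s.
With the tool pointing down it reaches from about 0.375 to 0.9 m from the base axis. Payload 3.1 kg.
Tool frame: the origin (TCP) lies midway between the tips of the shut fingers; the grasp point (between the pads) lies 19 mm behind it; z points along the fingers, y is the line along which they close (so a half turn about z gives the same grasp; the last joint's range is limited). The gripper opens to 85 mm and grips with 20 to 120 N. Pads are 22 mm wide; open, the fingers measure 114 mm over their backs; the gripper's body (76 mm by 85 mm) begins 54 mm behind the grasp point. The pads swing forward as they close: fully open they stand 13 mm farther back than shut.
Start: joints at [-1.365, 0.527, 1.433, -0, 1.181, -0.178], TCP at [0.235, -0.579, 0.231] pointing down, gripper open.
Joint ranges: [-3.08, 3.08], [-0.75, 2.2], [0.22, 2.44], [-1.43, 4.57], [0, 2.65], [-2.85, 2.85]. Speed limits (rad/s): [2.79, 2.79, 3.14, 3.14, 3.14, 3.14].

INTERFACE

Orientations are given as a unit quaternion [x, y, z, w].
In Python, from station import manip gives the robot as it stands.
- The arm moves only by the tool step_arm, never from a script. Its argument "targets" is text: rows parted by semicolons, each of 4 numbers parted by spaces: the shift along the tool's x, y, z in mm, then the turn about the tool's z in degrees. A call has 1 to 12 rows; each row is the pose to reach, as a shift and turn from the pose commanded when the call began, along the tool's axes at that moment; what a row does not reach only later rows make up. A row lasts 1/10 s, in which the tool goes at most 50 mm and 8.59 degrees, less where a joint would pass 70% of its speed; a pose out of reach is approached as far as the arm can. A call with a gripper value outside its range is refused whole. "gripper" is the closure, from 0 (fully open) to 1 (shut), set as the call begins (left out, the last holds). The fingers move at their own pace and stop on an object; "squeeze" is the grip in N (left out, the last holds). Time passes only in rows, so rows that repeat a pose let the fingers close. It gives the time, the measured TCP pose, the force, the opening and the grip force at its end, in the units of the state.
- manip.sense(): the state, without advancing time (a new reading comes with each control period).
- manip.snapshot(name): name is "scene" or "side" or "wrist"; returns the picture (480x640x3 uint8, red, green, blue); there is no depth.
- manip.get_calibration(name): a dict with "fov_y" (degrees; the focal length in pixels is half the picture's height over the tangent of half this angle, whatever the lens; pixels are square), "cx", "cy" (the principal point, pixels), "extrinsics" (4x4, takes a point from camera to world coordinates); the wrist camera has in their place "tool_from_camera" (4x4, takes a point from camera to tool coordinates, whose origin is the TCP and whose axes are the flange's). Camera axes: x right, y down, z forward; pixel columns grow to the right and rows downward; lengths in m; the calibration is good to about 2 mm. A picture is of the moment at which its call begins: read the wrist's pose just before it. get_calibration takes no time and is no camera call.
- manip.sign_off(): hands the job in; it is judged then, once.
Trained networks look in the newest picture that a camera, given by its name, has taken for a name from the list of things; names that differ only in an ending like _2 or _b are one class to them, and where a whole thing is asked for, a point or a joint stands for the part that bears it (a point fixed in the world has none). Each returns a list of dicts, best first, with "p" (0 to 1); they miss things now and then, are a little off and sometimes report something else, mostly with a low value. They report only what shows in the picture. A call takes as long as a camera call.
- manip.recognise(camera, query): "position" ([column, row] in pixels, amid what is visible of it).
- manip.masks_of(camera, query): "pixels" (480x640 bool, what is visible of it) and "position" ([column, row] in pixels, amid what is visible of it).
- manip.mark_of(camera, query): "position" ([column, row] in pixels: a listed point, or the origin of a listed thing).
The state is a dict: "t": time; "q": joint angles; "qd": joint speeds; "tau": joint torques, N m; "tcp_pos": TCP position; "tool_rot": TCP orientation; "force": force on the tool from outside, world axes, zero at the start; "ft_torque": the same for the moment, N m; "finger_gap": opening from 0.0 (shut) to 1.0 (fully open); "gripper_force": force on a finger pad.
Only numpy, scipy, OpenCV 4.12 (cv2) and the standard library are available. Lean on these libraries where they do the work, as an engineer would, in place of code of your own. Each camera call takes 0.05 s, during which the arm holds its last target. There are 200 camera calls.

TASK

The blue-lidded case of glass negatives is about to be carried back to the rack by the handle on its lid, and its two orange side catches may or may not have snapped in. Give the handle a firm upward tug (about 15 N) for half a second or so; if the lid gives, press it straight down until both catches click, and tug again until a tug is held by both. Leave the lid fully shut and caught, let go of it, never swing it wide open, and leave everything else where it stands.

Things in the scene. Friction and masses are not known exactly. Their poses are not given: they have to be found in the camera images.
- case: Grey rigid carry case with a hinged blue lid, 210 mm long (x) x 140 mm wide (y); the seam between case and lid is 78 mm above the table and the lid's flat top 98 mm when shut. Origin on the table under the centre of the case; its -x end (the catch end) faces the robot, give or take its yaw; +z is up. It stands fast: a tug does not move it.
- handle (a point): Centre of the black carrying handle on the lid: a straight bar 110 mm long along the case's x, 16 mm wide (y) and 14 mm tall, held by a post at each end (each post's centre is 48 mm from the bar's centre), with a 23 mm gap under the bar. With the lid shut this point is 128 mm above the table, over the centre of the case. It moves with the lid; its x axis lies along the bar.
- lid_hinge (a point): Middle of the lid's hinge axis: at the case's far (+x) end, 105 mm from its centre, 78 mm above the table; the axis runs along the case's y. The lid weighs about 0.25 kg, is not sprung, and falls back when let go.
- lid (a joint): Opening of the lid, rad: 0 = fully down, positive = its near end is up. Caught, it lifts only to about 0.010 rad (2 mm of play at the catches) however firm the tug. Not caught, it rests on the catches' noses at about 0.057 rad (near end 10 mm up) and swings freely above that. Pressing it down to 0, about 12 N at the middle of the handle, makes both catches click. It may start either way.
- catch_l: Left (+y) orange snap catch, 28 mm wide, on the case's long side 80 mm in front of the case's centre (towards -x). A sprung arm pivoted low on the case wall, 42 mm above the table; it stands 14 mm out from the wall (23 mm at its flared tip) and reaches 107 mm above the table. Its nose reaches inward over the lid's left keeper. Origin on the pivot.
- catch_r: The same catch on the right (-y) side.
- keeper_l: Left keeper: a 5 mm thick rib, 32 mm long along x, standing 6 mm out from the lid's left side 80 mm in front of the case's centre; the nose of the left catch snaps over it. Origin at its centre, 86 mm above the table when the lid is shut.
- keeper_r: The same keeper on the lid's right (-y) side.
- nose_l (a point): Inner tip of the left catch's nose, 90 mm above the table. 72 mm to the left (+y) of the case's middle line when the catch is home, up to 5 mm farther out as the keeper pushes past.
- nose_r (a point): The same point on the right catch, 72 mm to the right (-y) of the middle line when home.
- loupe: Bystander: black stand loupe, 54 mm across and 45 mm tall, standing on the white carton beside the case; origin under its centre
- brush: Bystander: flat wooden dusting brush, 180 mm long, lying on the robot's side of the table, to the left; origin under its middle, x along it
- scale_bar: Bystander: black and white photographic scale bar, 200 x 24 x 6 mm, lying on the robot's side of the table, to the right; origin under its centre, x along it
- logger: Bystander: white climate data logger, 60 x 90 x 24 mm, lying on the table at the left; origin under its centre
- paperweight: Bystander: turned brass paperweight, 52 mm across and 54 mm tall, on the table at the right, near the album; origin under its centre
- pencil_pot: Bystander: grey pencil pot, 72 mm across, 95 mm tall (pencils reach about 180 mm), standing at the left; origin under its centre

How it is judged:
By the outcome, as a careful person would: the job done as asked, in the order asked, and still so for the second after the job is handed in, with the robot touching nothing.
It also fails if it takes over 51 s, if anything falls off the work surface, if the arm or the gripper's body presses on something with over 40 N, if the wrist force passes 120 N, or if a joint passes its speed limit or range.

## Working session

There is one attempt and no reset: what is moved stays moved. The work goes in short steps, Python scripts to look and compute and a tool call to move; the robot and the scene stay as the last step left them, time stands still between calls to the robot, and variables do not carry over. Pictures are saved under pics/ and viewed, at most 10 in all, crops included, and the job is handed in when it is done.

Besides the shell and the picture viewer there is one more tool, called after ">>>" by a JSON object that holds its "name" and its "arguments", one argument or row to a line. step_arm: Moves the arm, as the interface text tells. Its arguments: {"type":"object","properties":{"targets":{"type":"string"},"gripper":{"type":"number"},"squeeze":{"type":"number"}},"required":["targets"]}

```bash
mkdir -p pics; cat > h.py <<'E'
import numpy as np, cv2
from station import manip
from scipy.spatial.transform import Rotation as R
def ray(cam,px):
    c=manip.get_calibration(cam); f=240/np.tan(np.radians(c["fov_y"])/2)
    if "extrinsics" in c: T=np.array(c["extrinsics"])
    else:
        s=manip.sense(); W=np.eye(4); W[:3,:3]=R.from_quat(s["tool_rot"]).as_matrix(); W[:3,3]=s["tcp_pos"]; T=W@np.array(c["tool_from_camera"])
    return T[:3,3], T[:3,:3]@np.array([(px[0]-c["cx"])/f,(px[1]-c["cy"])/f,1])
def at_z(cam,px,z):
    o,d=ray(cam,px); return o+d*(z-o[2])/d[2]
def tri(l):
    A=0;b=0
    for cam,px in l:
        o,d=ray(cam,px); d=d/np.linalg.norm(d); P=np.eye(3)-np.outer(d,d); A=A+P; b=b+P@o
    return np.linalg.solve(A,b)
def snap(cam,name):
    im=manip.snapshot(cam); cv2.imwrite(f"pics/{name}.png",im[:,:,::-1]); return im
E
python3 - <<'E'
from h import *
np.set_printoptions(precision=4,suppress=True)
P={}
for cam in("scene","side"):
    snap(cam,cam+"0")
    for q in("handle","case","lid_hinge","keeper_l","keeper_r","nose_l","nose_r","catch_l","catch_r","loupe","pencil_pot"):
        r=manip.mark_of(cam,q)
        if r: P.setdefault(q,[]).append((cam,r[0]["position"])); print(cam,q,r[0]["position"],round(r[0]["p"],2))
for q,l in P.items():
    if len(l)==2: print(q,tri(l))
s=manip.sense(); print(s["t"],s["tool_rot"],s["force"],s["q"])
a=cv2.imread("pics/scene0.png");b=cv2.imread("pics/side0.png")
cv2.imwrite("pics/both0.png",cv2.resize(np.vstack([a,b]),(450,600)) if 0 else cv2.resize(np.hstack([a,b]),(800,300)))
E
```

```text
scene handle [250.6, 350.6] 0.59
scene case [258.0, 373.0] 0.79
scene lid_hinge [302.1, 374.3] 0.57
scene keeper_l [224.3, 312.4] 0.61
scene keeper_r [224.3, 312.4] 0.61
scene nose_l [450.3, 172.0] 0.69
scene nose_r [450.3, 172.0] 0.69
scene catch_l [201.7, 393.9] 0.64
scene catch_r [201.7, 393.9] 0.64
scene loupe [418.6, 215.9] 0.94
scene pencil_pot [227.5, 313.7] 0.65
side case [357.8, 179.4] 0.88
side lid_hinge [320.7, 162.8] 0.61
side keeper_l [385.3, 172.6] 0.48
side keeper_r [385.3, 172.6] 0.48
side nose_l [386.2, 177.6] 0.54
side nose_r [386.2, 177.6] 0.54
side catch_l [383.0, 186.9] 0.61
side catch_r [383.0, 186.9] 0.61
side loupe [242.8, 263.0] 0.78
side pencil_pot [198.7, 377.8] 0.73
case [ 0.544  -0.2644  0.0056]
lid_hinge [ 0.6431 -0.2315  0.0646]
keeper_l [ 0.4448 -0.2182  0.0983]
keeper_r [ 0.4448 -0.2182  0.0983]
nose_l [0.5459 0.1237 0.3329]
nose_r [0.5459 0.1237 0.3329]
catch_l [ 0.4669 -0.3453 -0.0588]
catch_r [ 0.4669 -0.3453 -0.0588]
loupe [0.6597 0.2156 0.0917]
pencil_pot [ 0.5284  0.1281 -0.203 ]
1.2 [ 0.9815  0.1912 -0.     -0.    ] [0.6759 0.1762 0.0843] [-1.3645  0.5275  1.4327 -0.      1.1814 -0.1785]
```

View pics/scene0.png

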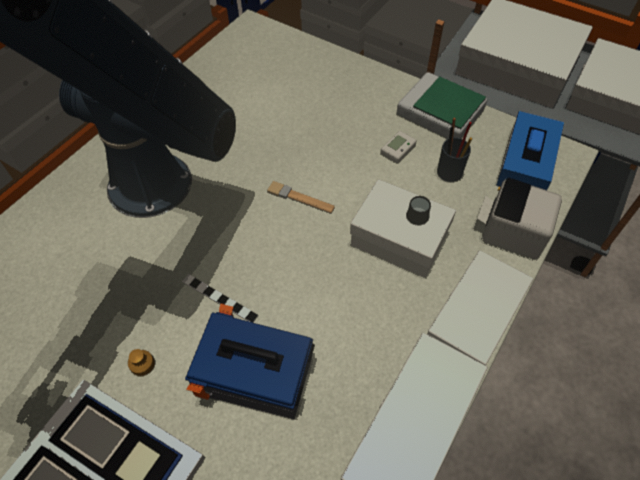

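View pics/side0.png

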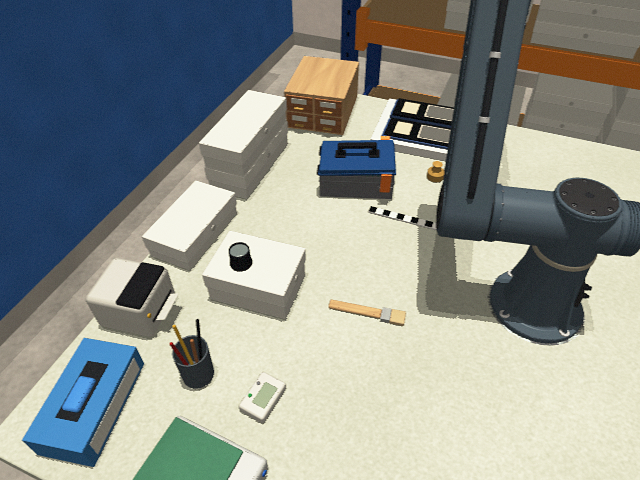

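The scene view shows the blue-lidded case with its handle bar from about (220,344) to (282,357), and catches at (226,310) and (198,390). In the side view the handle is at about (358,149) and the right catch end at (386,178). No bystander is close to the case except the scale bar near its front.

```bash
python3 - <<'E'
from h import *
np.set_printoptions(precision=4,suppress=True)
pk={}
for cam in("scene","side"):
    im=manip.snapshot(cam)
    for q in("handle","lid"):
        r=manip.masks_of(cam,q)
        for k in r[:2]:
            m=k["pixels"].astype(np.uint8); pts=cv2.findNonZero(m); rc=cv2.minAreaRect(pts); bx=cv2.boxPoints(rc)
            print(cam,q,round(k["p"],2),m.sum(),k["position"],"rect",rc)
            bx=sorted(bx.tolist(),key=lambda p:p[0]); 
            if q=="handle":
                e0=np.mean(bx[:2],0);e1=np.mean(bx[2:],0); a,b=at_z(cam,e0,.128),at_z(cam,e1,.128); print(a,b,(a+b)/2,np.degrees(np.arctan2(*(b-a)[1::-1])),np.linalg.norm(a-b))
                pk.setdefault(cam,rc[0])
            else:
                for p in bx: print("   corner",at_z(cam,p,.098))
    print(manip.mark_of(cam,"handle")[:2])
if len(pk)==2: print(tri(list(pk.items())))
# lid blue mask in scene
im=cv2.imread("pics/scene0.png"); m=((im[:,:,0]>70)&(im[:,:,2]<60)&(im[:,:,0].astype(int)-im[:,:,2]>45)).astype(np.uint8); m[:300]=0
c=max(cv2.findContours(m,0,2)[0],key=cv2.contourArea); q=cv2.approxPolyDP(cv2.convexHull(c),6,True)[:,0]
for p in q: print(p,at_z("scene",p,.098))
im=cv2.imread("pics/side0.png")
cv2.imwrite("pics/z1.png",np.hstack([cv2.resize(cv2.imread("pics/scene0.png")[295:420,170:330],(480,375)),cv2.resize(im[130:205,310:410],(320,240),interpolation=2).copy() if 0 else cv2.resize(im[125:205,308:410],(320,375))]))
E
```

```text
scene handle 0.93 8015 [251.0, 358.7] rect ((249.0094451904297, 359.71697998046875), (112.22357940673828, 76.37246704101562), 15.945394515991211)
[ 0.4529 -0.3109  0.128 ] [ 0.6608 -0.2499  0.128 ] [ 0.5568 -0.2804  0.128 ] 16.33832637124203 0.21666846803435796
scene lid 0.84 8189 [249.3, 358.5] rect ((248.86459350585938, 359.3004150390625), (113.49127960205078, 76.3406982421875), 15.610989570617676)
   corner [ 0.4699 -0.3726  0.098 ]
   corner [ 0.403 -0.231  0.098]
   corner [ 0.6773 -0.3081  0.098 ]
   corner [ 0.6289 -0.1661  0.098 ]
[{'position': [250.7, 347.8], 'p': 0.73}]
side handle 0.9 2574 [359.5, 158.0] rect ((356.5, 157.5), (35.0, 77.0), 90.0)
[ 0.6274 -0.1758  0.128 ] [ 0.4312 -0.2545  0.128 ] [ 0.5293 -0.2152  0.128 ] -158.14582324801765 0.2113758789023118
side lid 0.81 2529 [356.4, 159.5] rect ((356.0, 158.0), (34.0, 76.0), 90.0)
   corner [ 0.6731 -0.2854  0.098 ]
   corner [ 0.6128 -0.1397  0.098 ]
   corner [ 0.4649 -0.3687  0.098 ]
   corner [ 0.42   -0.2173  0.098 ]
side lid 0.16 183 [384.2, 183.2] rect ((384.7231140136719, 182.71539306640625), (10.046813011169434, 18.357141494750977), 7.125016689300537)
   corner [ 0.4385 -0.1375  0.098 ]
   corner [ 0.4558 -0.2122  0.098 ]
   corner [ 0.4127 -0.1426  0.098 ]
   corner [ 0.4289 -0.2172  0.098 ]
[{'position': [355.0, 145.2], 'p': 0.83}]
[ 0.5451 -0.2687  0.0857]
[212 314] [ 0.4257 -0.2345  0.098 ]
[308 338] [ 0.6195 -0.1727  0.098 ]
[291 402] [ 0.664  -0.2962  0.098 ]
[188 375] [ 0.469  -0.3597  0.098 ]
```

View pics/z1.png

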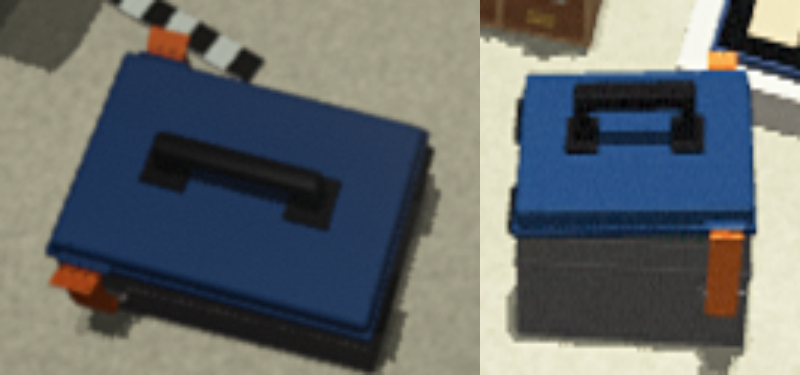

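```bash
python3 - <<'E'
from h import *
np.set_printoptions(precision=4,suppress=True)
print("tri bar centre",tri([("scene",(250,349.7)),("side",(357.4,145.3))]))
L=tri([("scene",(222.7,342.3)),("side",(376.2,145.3))]);Rr=tri([("scene",(277.3,356.3)),("side",(338.6,145.5))])
print(L,Rr,np.linalg.norm(L-Rr),np.degrees(np.arctan2(*(Rr-L)[1::-1])),"tilt",np.degrees(np.arcsin((Rr-L)[2]/np.linalg.norm(Rr-L))))
for z in(.135,.141): print(at_z("scene",(250,349.7),z),at_z("side",(357.4,145.3),z))
s=manip.sense(); M=R.from_quat(s["tool_rot"]).as_matrix(); print(M, s["tcp_pos"])
yaw=np.degrees(np.arctan2(M[1,0],M[0,0]));print("tool x yaw",yaw)
print("tool shift",1000*M.T@(np.array([.547,-.264,.231])-s["tcp_pos"]))
c=manip.get_calibration("wrist");print(np.array(c["tool_from_camera"]),c["fov_y"])
E
```

```text
tri bar centre [ 0.5465 -0.2644  0.1304]
[ 0.4956 -0.2809  0.1332] [ 0.5968 -0.2467  0.1281] 0.10696780909767581 18.651052772479638 tilt -2.7467867149372953
[ 0.5504 -0.2647  0.135 ] [ 0.5427 -0.26    0.135 ]
[ 0.5525 -0.2664  0.141 ] [ 0.5402 -0.2521  0.141 ]
[[ 0.9269  0.3754 -0.    ]
 [ 0.3754 -0.9269  0.    ]
 [ 0.     -0.     -1.    ]] [ 0.2346 -0.5792  0.2313]
tool x yaw 22.047653405529694
tool shift [ 407.8654 -174.9298    0.3096]
[[ 0.     -0.9508 -0.3099  0.0782]
 [ 1.      0.0001 -0.0002  0.0009]
 [ 0.0003 -0.3099  0.9508 -0.1429]
 [ 0.      0.      0.      1.    ]] 63.63336456984954
```

>>> {"name": "step_arm", "arguments": {
  "targets": "42 -18 0 1; 84 -36 0 2; 126 -54 0 3; 168 -72 0 3.5; 210 -90 0 3.5; 252 -108 0 3.5; 294 -126 0 3.5; 336 -144 0 3.5; 378 -162 0 3.5; 408 -175 0 3.5; 408 -175 0 3.5; 408 -175 0 3.5",
  "gripper": 0.4
}}

```text
t: 2.8
tcp_pos: [0.5473, -0.2634, 0.2312]
tool_rot: [0.987, 0.162, -0.0, 0.0]
force: [-0.7, -0.5, -0.2]
finger_gap: 0.604
gripper_force: 0.0
```

```bash
python3 - <<'E'
from h import *
np.set_printoptions(precision=4,suppress=True)
s=manip.sense(); print(s["t"],s["tcp_pos"],s["force"],s["finger_gap"])
snap("wrist","w1"); 
print(manip.mark_of("wrist","handle")[:1],at_z("wrist",manip.mark_of("wrist","handle")[0]["position"],.128) if manip.mark_of("wrist","handle") else 0)
E
```

```text
2.8 [ 0.5473 -0.2634  0.2312] [-0.6948 -0.4562 -0.1868] 0.6035237800954762
[] 0
```

View pics/w1.png

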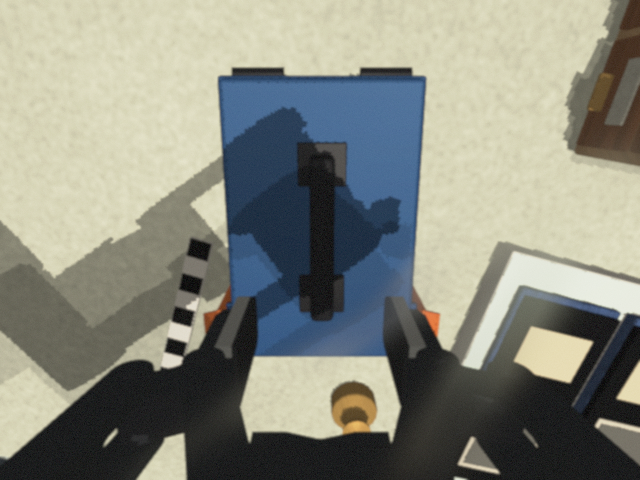

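```bash
python3 - <<'E'
from h import *
np.set_printoptions(precision=4,suppress=True)
s=manip.sense(); M=R.from_quat(s["tool_rot"]).as_matrix()
for z in(.135,.141):
  a,b=at_z("wrist",(321.5,152),z),at_z("wrist",(320.5,320),z)
  print(z,a,b,np.linalg.norm(a-b),"yaw",np.degrees(np.arctan2(*(a-b)[1::-1])),"toolshift",1000*M.T@((a+b)/2-s["tcp_pos"]))
for n,px,z in(("near L",(231,355),.098),("near R",(412,355),.098),("far L",(219,78),.098),("far R",(426,78),.098)): print(n,M.T@(at_z("wrist",px,z)-s["tcp_pos"])*1000)
print(np.degrees(np.arctan2(M[1,0],M[0,0])),s["t"])
E
```

```text
0.135 [ 0.5984 -0.2494  0.135 ] [ 0.4887 -0.2854  0.135 ] 0.11538021551348775 yaw 18.182381782417753 toolshift [-3.3062  1.5223 96.2664]
0.141 [ 0.5989 -0.2492  0.141 ] [ 0.4921 -0.2843  0.141 ] 0.11248523270500872 yaw 18.18238178241777 toolshift [-1.2589  1.5071 90.2653]
near L [-115.6003  -73.3634  133.3272]
near R [-115.5753   77.6387  133.32  ]
far L [ 98.7971 -66.003  133.2176]
far R [ 98.7955  71.0769 133.211 ]
18.45926288924229 2.95
```

The wrist view shows the bar centred at column 321 from row 152 to 320, lined up with the tool. The near end of the lid looks a little wide, so it is probably unlatched. Next I descend and grasp the bar.

>>> {"name": "step_arm", "arguments": {
  "targets": "-2 1.5 30 0; -2 1.5 60 0; -2 1.5 85 0; -2 1.5 105 0; -2 1.5 119 0; -2 1.5 119 0"
}}

```text
t: 3.55
tcp_pos: [0.5439, -0.2662, 0.1104]
tool_rot: [0.987, 0.16, -0.002, -0.001]
force: [0.2, -0.2, -1.1]
finger_gap: 0.597
gripper_force: 0.0
```

>>> {"name": "step_arm", "arguments": {
  "targets": "0 0 0 0; 0 0 0 0; 0 0 0 0; 0 0 0 0; 0 0 0 0; 0 0 0 0; 0 0 0 0; 0 0 0 0",
  "gripper": 1,
  "squeeze": 60
}}

```text
t: 4.35
tcp_pos: [0.5456, -0.2651, 0.1135]
tool_rot: [0.987, 0.161, 0.0, -0.0]
force: [-0.8, 4.0, 6.3]
finger_gap: 0.174
gripper_force: 60.2
```

>>> {"name": "step_arm", "arguments": {
  "targets": "0 0 -1 0; 0 0 -2 0; 0 0 -2 0"
}}

```text
t: 4.65
tcp_pos: [0.5457, -0.2651, 0.1139]
tool_rot: [0.987, 0.161, -0.0, -0.001]
force: [1.7, 4.6, -1.4]
finger_gap: 0.177
gripper_force: 59.3
```

>>> {"name": "step_arm", "arguments": {
  "targets": "0 0 -1 0; 0 0 -2 0; 0 0 -2 0"
}}

```text
t: 4.95
tcp_pos: [0.5462, -0.2649, 0.1149]
tool_rot: [0.987, 0.161, 0.0, -0.001]
force: [4.6, 5.1, -8.8]
finger_gap: 0.178
gripper_force: 58.6
```

>>> {"name": "step_arm", "arguments": {
  "targets": "0 0 -1 0; 0 0 -1.7 0; 0 0 -1.7 0"
}}

```text
t: 5.25
tcp_pos: [0.5467, -0.2647, 0.1158]
tool_rot: [0.987, 0.161, 0.001, -0.001]
force: [8.4, 4.4, -11.3]
finger_gap: 0.174
gripper_force: 58.6
```

>>> {"name": "step_arm", "arguments": {
  "targets": "0.5 0 -1 0; 1 0 -2 0; 1 0 -2 0; 1 0 -2 0"
}}

```text
t: 5.65
tcp_pos: [0.5475, -0.2644, 0.1176]
tool_rot: [0.987, 0.161, 0.0, -0.001]
force: [6.6, 5.9, -13.4]
finger_gap: 0.175
gripper_force: 58.6
```

```bash
python3 - <<'E'
from h import *
s=manip.sense(); print(s["ft_torque"],R.from_quat(s["tool_rot"]).as_matrix()[:,2],s["t"])
snap("wrist","w2");a=manip.snapshot("side");cv2.imwrite("pics/z2.png",cv2.resize(a[[slice(125,205)]][:,308:410],(612,480)))
b=np.hstack([cv2.imread("pics/w2.png"),cv2.imread("pics/z2.png")]);cv2.imwrite("pics/v2.png",cv2.resize(b,(800,306)))
E
```

```text
[ 0.51893491 -0.59331751 -0.01854191] [ 5.02390256e-04  2.15495903e-03 -9.99997552e-01] 5.65Traceback (most recent call last):
  File "<stdin>", line 3, in <module>
IndexError: only integers, slices (`:`), ellipsis (`...`), numpy.newaxis (`None`) and integer or boolean arrays are valid indices
```

```bash
python3 - <<'E'
from h import *
w=cv2.imread("pics/w2.png");a=manip.snapshot("side")[:,:,::-1]
o=cv2.imread("pics/side0.png")
f=lambda a:cv2.resize(a[125:205,308:410],(400,314),interpolation=2)
cv2.imwrite("pics/v2.png",np.hstack([f(o),f(a)]))
E
```

```text
(no output)
```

View pics/v2.png

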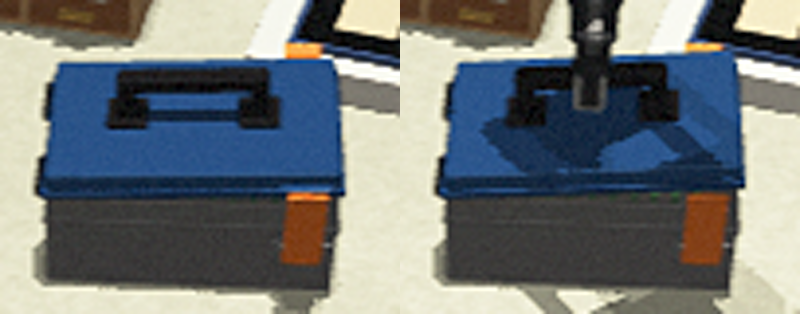

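The lid gives: its near edge rose about 5 mm under the tug and now hides the right catch's tip. Next I press it straight down.

>>> {"name": "step_arm", "arguments": {
  "targets": "-1 0 2 0; -2 0 4 0; -2.5 0 6 0; -3 0 8 0; -3 0 8 0",
  "squeeze": 40
}}

```text
t: 6.3
tcp_pos: [0.5454, -0.2653, 0.1132]
tool_rot: [0.987, 0.161, 0.002, -0.001]
force: [1.5, 8.0, 5.3]
finger_gap: 0.174
gripper_force: 61.1
```

>>> {"name": "step_arm", "arguments": {
  "targets": "-0.5 0 1 0; -1 0 2 0; -1.5 0 3 0; -1.5 0 3 0"
}}

```text
t: 6.7
tcp_pos: [0.5448, -0.2655, 0.112]
tool_rot: [0.987, 0.161, 0.003, -0.0]
force: [1.4, 9.9, 14.1]
finger_gap: 0.178
gripper_force: 62.3
```

>>> {"name": "step_arm", "arguments": {
  "targets": "-0.5 0.5 1 0; -1 1 2 0; -1.5 1 3 0; -1.5 1 3 0"
}}

```text
t: 7.1
tcp_pos: [0.5426, -0.2662, 0.1079]
tool_rot: [0.987, 0.161, 0.002, -0.001]
force: [1.2, 10.7, 10.9]
finger_gap: 0.179
gripper_force: 61.9
```

>>> {"name": "step_arm", "arguments": {
  "targets": "-0.5 0.5 1 0; -1 1 2 0; -1.5 1 3 0; -1.5 1 3 0"
}}

```text
t: 7.5
tcp_pos: [0.5427, -0.2663, 0.1077]
tool_rot: [0.987, 0.16, 0.003, -0.002]
force: [0.9, 17.2, 25.7]
finger_gap: 0.176
gripper_force: 63.9
```

>>> {"name": "step_arm", "arguments": {
  "targets": "0 -1 -1 0; 0 -2 -2 0; 0 -2.5 -3 0; 0 -2.5 -4 0; 0 -2.5 -4 0"
}}

```text
t: 8.0
tcp_pos: [0.5427, -0.2662, 0.108]
tool_rot: [0.987, 0.16, 0.004, 0.0]
force: [6.0, 9.4, 1.6]
finger_gap: 0.173
gripper_force: 60.7
```

>>> {"name": "step_arm", "arguments": {
  "targets": "0 0 -1 0; 0 0 -2 0; 0 0 -2.5 0; 0 0 -2.5 0"
}}

```text
t: 8.4
tcp_pos: [0.5431, -0.266, 0.1091]
tool_rot: [0.987, 0.16, 0.004, -0.0]
force: [10.7, 9.4, -6.0]
finger_gap: 0.176
gripper_force: 59.7
```

>>> {"name": "step_arm", "arguments": {
  "targets": "0.5 -0.5 -0.7 0; 1 -1 -1.4 0; 1 -1 -1.4 0; 1 -1 -1.4 0"
}}

```text
t: 8.8
tcp_pos: [0.5431, -0.266, 0.1092]
tool_rot: [0.987, 0.161, 0.003, 0.0]
force: [8.8, 4.8, -12.9]
finger_gap: 0.178
gripper_force: 58.7
```

>>> {"name": "step_arm", "arguments": {
  "targets": "0.5 -0.3 -0.6 0; 0.5 -0.3 -0.6 0; 0.5 -0.3 -0.6 0; 0.5 -0.3 -0.6 0; 0.5 -0.3 -0.6 0; 0.5 -0.3 -0.6 0; 0.5 -0.3 -0.6 0"
}}

```text
t: 9.5
tcp_pos: [0.5431, -0.2659, 0.1093]
tool_rot: [0.987, 0.161, 0.003, 0.001]
force: [9.6, 3.2, -16.2]
finger_gap: 0.173
gripper_force: 58.3
```

```bash
python3 - <<'E'
from h import *
a=manip.snapshot("side")[:,:,::-1];b=manip.snapshot("scene")[:,:,::-1]
f=lambda a:cv2.resize(a[125:205,308:410],(400,314),interpolation=2)
cv2.imwrite("pics/v3.png",np.hstack([f(a),cv2.resize(b[300:410,170:310],(400,314),interpolation=2)]))
s=manip.sense();print(s["force"],s["tcp_pos"],s["ft_torque"])
E
```

```text
[  9.90648164   2.77468104 -16.50503194] [ 0.54315333 -0.26591896  0.10926978] [ 0.53025569 -1.65381445  0.07674885]
```

View pics/v3.png

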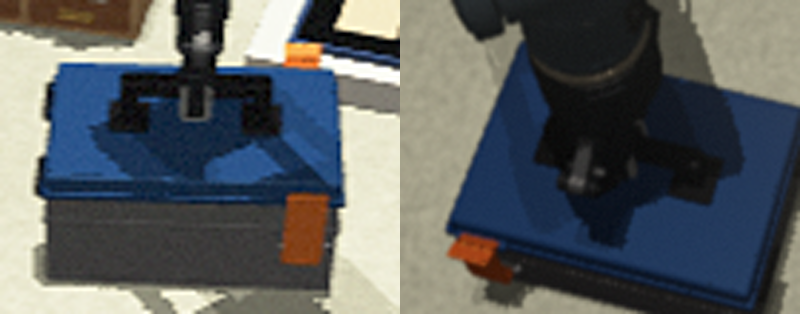

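The tug of about 16 N held: the lid's seam line is flat, it rose only about 1.3 mm (the play), and both orange catches show. Next I unload, release and check from above.

>>> {"name": "step_arm", "arguments": {
  "targets": "0.5 -0.3 1 0; 1 -0.4 2 0; 1 -0.4 2.6 0; 1 -0.4 2.6 0"
}}

```text
t: 10.0
tcp_pos: [0.5431, -0.266, 0.1092]
tool_rot: [0.987, 0.161, 0.002, 0.001]
force: [5.7, 2.4, -4.8]
finger_gap: 0.173
gripper_force: 59.9
```

>>> {"name": "step_arm", "arguments": {
  "targets": "0 0 0 0; 0 0 0 0; 0 0 0 0; 0 0 0 0; 0 0 0 0; 0 0 0 0",
  "gripper": 0.4
}}

```text
t: 10.6
tcp_pos: [0.5411, -0.2653, 0.109]
tool_rot: [0.987, 0.161, -0.0, 0.0]
force: [-0.3, -0.5, -0.2]
finger_gap: 0.6
gripper_force: 0.0
```

>>> {"name": "step_arm", "arguments": {
  "targets": "0 0 -20 0; 0 0 -50 0; 0 0 -90 0; 0 0 -122 0; 0 0 -122 0; 0 0 -122 0"
}}

```text
t: 11.2
tcp_pos: [0.5413, -0.2652, 0.2317]
tool_rot: [0.987, 0.161, 0.001, 0.001]
force: [-0.6, -0.3, 0.6]
finger_gap: 0.6
gripper_force: 0.0
```

```bash
python3 - <<'E'
from h import *
a=snap("wrist","w3"); o=cv2.imread("pics/w1.png"); n=cv2.imread("pics/w3.png")
f=lambda a:cv2.resize(a[50:370,190:450],(400,492),interpolation=2)
cv2.imwrite("pics/v4.png",np.hstack([f(o),f(n)]))
s=manip.sense();print(s["force"],s["tcp_pos"],s["t"])
a,b=at_z("wrist",(231,355),.098),0
E
```

```text
[ 0.33981173 -0.12101456 -0.66050835] [ 0.54058446 -0.26471959  0.23035517] 11.25
```

View pics/v4.png

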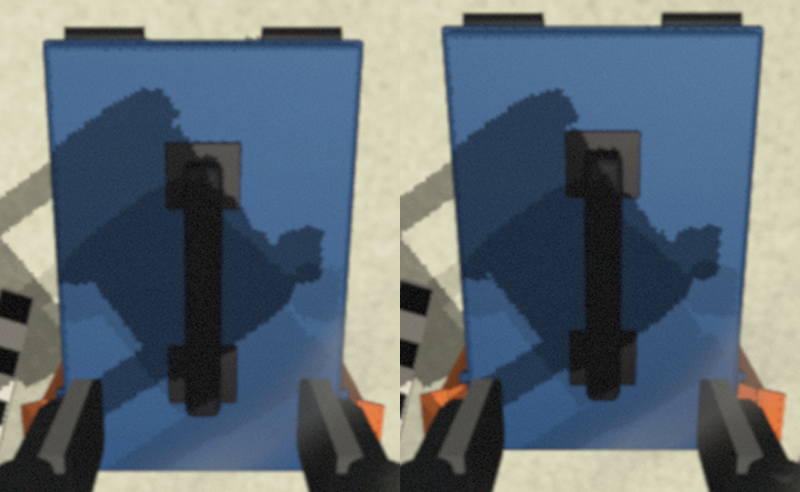

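The new view from above shows both orange catches equally far in against the lid's edges, each reaching about 41 px past its own edge. The lid's near edge sits lower than before, so it is shut and caught.

```bash
python3 -c "
from station import manip
print(manip.sign_off())"
```

```text
the job is handed in; nothing more can be done
None
```

The first tug (about 13 N) lifted the lid, so I pressed it down until it snapped in. A second tug (about 16 N for over half a second) held with only the catches' play. I then let go of the handle, with the lid down and both catches looking home in the pictures, touched nothing else, and handed the job in at about 11 s.

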